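Mark the birch rail on the sprung centre marker

ROBOT

A 6-joint arm with a two-finger parallel gripper is mounted at the origin on the work surface. World frame = base frame: x ahead of the robot, y to its left, z up, the work surface at z = 0. Lengths are in mm, angles in rad, forces in N, time in s.
With the tool pointing down it reaches from about 350 to 850 mm from the base axis. Payload 8.1 kg.
Tool frame: the origin (TCP) lies midway between the tips of the shut fingers; the grasp point (between the pads) lies 19 mm behind it; z points along the fingers, y is the direction in which the jaws open and shut (so a half turn about z gives the same grasp; the last joint's range is limited). The gripper opens to 93 mm and grips with 3 to 60 N. Pads are 15 mm wide; open, the fingers measure 128 mm over their backs; the gripper's body (75 mm by 188 mm) begins 65 mm behind the grasp point.
Start: joints at [-0.085, 0.13, 1.488, -0, 1.523, -0.085], TCP at [600.004, 0.022, 218.635] pointing down, gripper open.
Joint ranges: [-2.96, 2.96], [-0.89, 2.26], [0.02, 2.5], [-1.34, 4.48], [0, 2.73], [-2.66, 2.66]. Speed limits (rad/s): [2.39, 2.39, 2.79, 3.14, 3.14, 3.14].

INTERFACE

Orientations are given as a unit quaternion [x, y, z, w].
In Python, from cell import bot, vision, ticket gives the robot as it stands.
- The arm moves only by the tool carry_out, never from a script. Its argument "deltas" is one flat list of numbers, 7 for each row, row after row: the turn, a rotation vector about the tool's x, y, z in units of 30 degrees (1.0 is 30 degrees), then the shift along the tool's x, y, z in units of 50 cm (1.0 is 50 cm), then the opening, from -1 (shut) to 1 (fully open). In form: [wx, wy, wz, dx, dy, dz, hand, wx, wy, wz, dx, dy, dz, hand, ...]. A call has 1 to 8 rows; each row is the pose to reach, as a shift and turn from the pose measured when the call began, along the tool's axes at that moment; what a row does not reach only later rows make up. A row lasts 1/12 s, in which the tool goes at most 41.7 mm and 7.16 degrees, less where a joint would pass 70% of its speed; a pose out of reach is approached as far as the arm can. A call with a number of a shift or a turn outside -1 to 1 is refused whole. A call with a gripper value outside its range is refused whole. The fingers move at their own pace and stop on an object; the grip force is fixed at half the most. Time passes only in rows, so rows that repeat a pose let the fingers close. It gives the time, the measured TCP pose, the force and the opening at its end, in the units of the state.
- bot.get_obs(): the state, without advancing time (a new reading comes with each control period).
- vision.camera(name): name is "scene" or "side" or "wrist"; returns the picture (400x640x3 uint8, red, green, blue); there is no depth.
- vision.get_calibration(name): a dict with "fov_y" (degrees; the focal length in pixels is half the picture's height over the tangent of half this angle, whatever the lens; pixels are square), "cx", "cy" (the principal point, pixels), "k1" (the pictures are not rectified: a ray, as slopes to the right and down, at radius r is drawn at 1 + k1 r^2 times it, then the intrinsics apply), "rvec" (rotation vector, rad) and "tvec" (3), from world to camera coordinates, as OpenCV has them; the wrist camera has in their place "hand_eye" (4x4, takes a point from camera to tool coordinates, whose origin is the TCP and whose axes are the flange's). Camera axes: x right, y down, z forward; pixel columns grow to the right and rows downward; lengths in mm; the calibration is good to about 2 mm. A picture is of the moment at which its call begins: read the wrist's pose just before it. get_calibration takes no time and is no camera call.
- ticket.close_job(): hands the job in, once; it reports no verdict.
The state is a dict: "time_s": time; "qpos": joint angles; "qd": joint speeds; "tau": joint torques, N m; "tcp_pos": TCP position; "tcp_rot": TCP orientation; "wrist_force": force on the tool from outside, world axes, zero at the start; "ft_torque": the same for the moment, N m; "gripper_width": finger opening in mm.
Only numpy, scipy, OpenCV 4.12 (cv2) and the standard library are available. Lean on these libraries where they do the work, as an engineer would, in place of code of your own. Each camera call takes 0.05 s, during which the arm holds its last target. There are 200 camera calls.

TASK

Lay the pale birch rail flat on the aluminium bed of the marking fixture with one end towards the blue stop, push it along the bed until that end sits squarely against the stop with the brass sprung plunger pushed right in, and hold it there steadily for about two seconds so the mark takes. Then let go and leave the rail lying on the bed in front of the stop; do not disturb the dark rail.

Things in the scene. Friction and masses are not known exactly. Their poses are not given: they have to be found in the camera images.
- birch_rail: Pale birch rail, a plain rectangular bar 150 mm long (its x axis) by 40 mm wide (y) by 32 mm high (z), about 0.14 kg, lying loose and flat on the worktop. Origin: centre of its underside. Both ends are alike, either may go to the stop.
- dark_rail: Bystander: a dark brown rail of the same size and shape and with the same origin and axes, lying loose on the worktop. Must stay where it is.
- jig: Fixed marking fixture. Origin at worktop level, below the middle of the stop's face; x axis = horizontal push direction, towards the stop; z up. Aluminium bed x -210 to 0 mm, y -65 to 65, top at z 12, thin black line along y 0. Blue stop: flat face at x 0, 110 wide, 45 thick, top at z 62. A rail seated on the stop has its origin at x -75, y about 0, z 12 mm.
- plunger (a joint): Brass plunger, 12 mm diameter, sticking 12 mm out of the stop face towards -x of the fixture, its axis at y 0, z 29 mm (17 above the bed). Value in m: 0 = fully out, 0.012 = flush with the face. Sprung: 3 N to start it, 6 N when flush; when the rail is let go it comes out by itself and pushes the rail back about 12 mm.

How it is judged:
By the outcome, as a careful person would: the job done as asked, in the order asked, and still so for the second after the job is handed in, with the robot touching nothing.
It also fails if it takes over 46 s, if anything falls off the work surface, if the arm or the gripper's body presses on something with over 40 N, if the wrist force passes 120 N, or if a joint passes its speed limit or range.

## Working session

There is one attempt and no reset: what is moved stays moved. The work goes in short steps, Python scripts to look and compute and a tool call to move; the robot and the scene stay as the last step left them, time stands still between calls to the robot, and variables do not carry over. Pictures are saved under pics/ and viewed, on a budget of 10 in all, crops included, one or two more only if the job needs it, and the job is handed in when it is done.

Besides the shell and the picture viewer there is one more tool, called after "Call:" by a JSON object that holds its "name" and its "arguments", one argument or row to a line. carry_out: Moves the arm, as the interface text tells. Shifts and turns lie within -1 to 1; 1 stands for 50 cm of shift or 30 degrees of turn. Its arguments: {"type":"object","properties":{"deltas":{"type":"array"}},"required":["deltas"]}

```bash
ls; mkdir -p pics; python3 - <<'E'
from cell import bot, vision
import cv2
o=bot.get_obs(); print(o)
for n in ("scene","side","wrist"):
    c=vision.get_calibration(n); print(n,c)
a=[vision.camera(n) for n in ("scene","side")]
for n,i in zip(("scene","side"),a): cv2.imwrite(f"pics/{n}0.png",i[:,:,::-1])
E
```

```text
pics
{'time_s': 0.0, 'qpos': array([-8.53584472e-02,  1.31172340e-01,  1.48927919e+00,  5.25085510e-06,
        1.52302872e+00, -8.53908645e-02]), 'qd': array([-0.00188949,  0.00012863, -0.00162224,  0.00086829,  0.00070712,
       -0.0004786 ]), 'tau': array([-1.61290725e-03, -5.59853125e+01, -4.91755986e+01,  7.67333270e-02,
        3.59135563e-02, -2.97389461e-04]), 'tcp_pos': array([5.99415726e+02, 9.92550361e-02, 2.17580852e+02]), 'tcp_rot': array([ 7.07095095e-01,  7.07117837e-01, -6.06021490e-04, -7.23530164e-04]), 'wrist_force': array([-0.17379357, -0.71176322,  0.93049741]), 'ft_torque': array([-0.01066476,  0.01372648, -0.01829083]), 'gripper_width': 92.96575054922545}
scene {'fov_y': 57.61406588400376, 'cx': 316.89828529038414, 'cy': 202.8232211530413, 'k1': 0.02292060622850501, 'rvec': array([ 2.30942197,  1.12380986, -0.3600453 ]), 'tvec': array([-350.88423622, -303.25676285,  981.21397936])}
side {'fov_y': 45.789568831011564, 'cx': 324.96870212301684, 'cy': 200.52066499908668, 'k1': 0.004072322448704093, 'rvec': array([ 0.54630202, -2.68773964,  1.19954228]), 'tvec': array([493.53127955, 165.31169443, 973.36966667])}
wrist {'fov_y': 65.33287261478252, 'cx': 319.5698659666697, 'cy': 200.34289416113464, 'k1': -0.03409962250788121, 'hand_eye': array([[-9.03434298e-04, -9.60872633e-01, -2.76989109e-01,
         7.62185124e+01],
       [ 9.99999354e-01, -1.05897160e-03,  4.11940782e-04,
        -1.14678117e+00],
       [-6.89146223e-04, -2.76988558e-01,  9.60872970e-01,
        -1.65980166e+02],
       [ 0.00000000e+00,  0.00000000e+00,  0.00000000e+00,
         1.00000000e+00]])}
```

View pics/scene0.png

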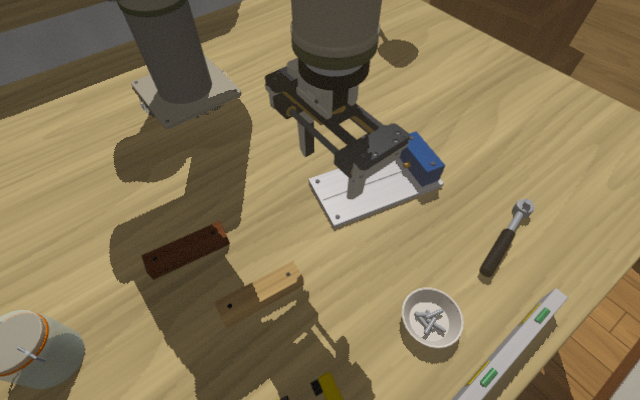

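View pics/side0.png

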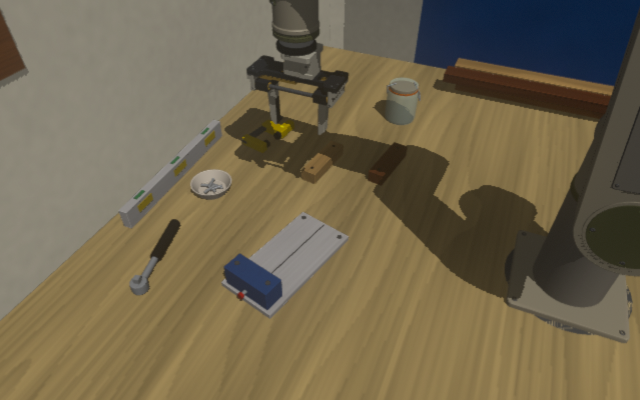

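The scene view shows the birch rail at about (258,293), the dark rail at (186,250), the bed around (370,190) and the blue stop at (422,160). In the side view the birch rail is at (322,163) and the bed at (290,260). Next I'll write the ray helper and get rough positions.

```bash
cat > h.py <<'E'
import numpy as np, cv2
from cell import bot, vision
from scipy.spatial.transform import Rotation as R
def cam(n,obs=None):
    c=vision.get_calibration(n)
    f=200/np.tan(np.radians(c["fov_y"]/2))
    if n=="wrist":
        T=np.eye(4);T[:3,:3]=R.from_quat(obs["tcp_rot"]).as_matrix();T[:3,3]=obs["tcp_pos"]
        M=np.linalg.inv(T@c["hand_eye"])
    else:
        M=np.eye(4);M[:3,:3]=R.from_rotvec(c["rvec"]).as_matrix();M[:3,3]=c["tvec"]
    return f,c["cx"],c["cy"],c["k1"],M
def px2w(C,uv,z):
    f,cx,cy,k,M=C
    d=(np.atleast_2d(np.float64(uv))-[cx,cy])/f; s=d.copy()
    for _ in range(20): s=d/(1+k*(s**2).sum(1,keepdims=True))
    r=np.c_[s,np.ones(len(s))]@M[:3,:3]; o=-M[:3,:3].T@M[:3,3]
    return o+r*((z-o[2])/r[:,2])[:,None]
def w2px(C,P):
    f,cx,cy,k,M=C
    p=np.atleast_2d(P)@M[:3,:3].T+M[:3,3]; s=p[:,:2]/p[:,2:]
    return s*(1+k*(s**2).sum(1,keepdims=True))*f+[cx,cy]
E
python3 - <<'E'
from h import *
np.set_printoptions(precision=1,suppress=True)
S=cam("scene");D=cam("side")
print("birch ends sc",px2w(S,[[230,306],[289,274]],32))
print("side",px2w(D,[[310,170],[333,150]],32))
print("dark sc",px2w(S,[[142,254],[148,277],[229,240],[212,224]],32))
print("bed sc",px2w(S,[[310,183],[335,226],[442,185]],12))
print("bed side",px2w(D,[[305,214],[348,237],[268,312],[224,281]],12))
for n,C in(("scene",S),("side",D)):
    im=cv2.imread(f"pics/{n}0.png"); h=cv2.cvtColor(im,cv2.COLOR_BGR2HSV)
    m=cv2.inRange(h,(105,120,40),(125,255,255)); m[:110]=0
    c=max(cv2.findContours(m,0,2)[0],key=cv2.contourArea)
    a=cv2.approxPolyDP(c,3,True)[:,0]; print(n,a.tolist()); print(px2w(C,a,62))
E
```

```text
birch ends sc [[ 602.7 -209.5   32. ]
 [ 616.8  -99.2   32. ]]
side [[ 612.7  -88.4   32. ]
 [ 591.6 -190.    32. ]]
dark sc [[ 420.1 -285.7   32. ]
 [ 469.3 -295.3   32. ]
 [ 492.2 -147.5   32. ]
 [ 441.4 -155.4   32. ]]
bed sc [[465.4  62.6  12. ]
 [581.9  35.7  12. ]
 [643.8 280.4  12. ]]
bed side [[567.2  42.4  12. ]
 [450.3  71.5  12. ]
 [520.5 313.8  12. ]
 [635.5 283.2  12. ]]
scene [[410, 134], [414, 139], [409, 141], [408, 148], [427, 171], [443, 165], [416, 132]]
[[524.4 293.4  62. ]
 [540.3 289.1  62. ]
 [537.8 276.3  62. ]
 [550.9 259.7  62. ]
 [618.8 243.4  62. ]
 [628.1 280.8  62. ]
 [528.2 308.2  62. ]]
side [[226, 266], [265, 294], [279, 281], [241, 256], [237, 257], [240, 265], [234, 266], [232, 262]]
[[624.3 282.   62. ]
 [524.4 310.9  62. ]
 [514.4 274.3  62. ]
 [610.8 248.5  62. ]
 [616.6 253.8  62. ]
 [600.9 269.2  62. ]
 [610.2 275.9  62. ]
 [619.  268.7  62. ]]
```

```bash
python3 - <<'E'
from h import *
import pickle
o=bot.get_obs(); im=vision.camera("wrist")[:,:,::-1]; pickle.dump(o,open("o1.pkl","wb")); cv2.imwrite("pics/w1.png",im)
E
```

```text
(no output)
```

View pics/w1.png

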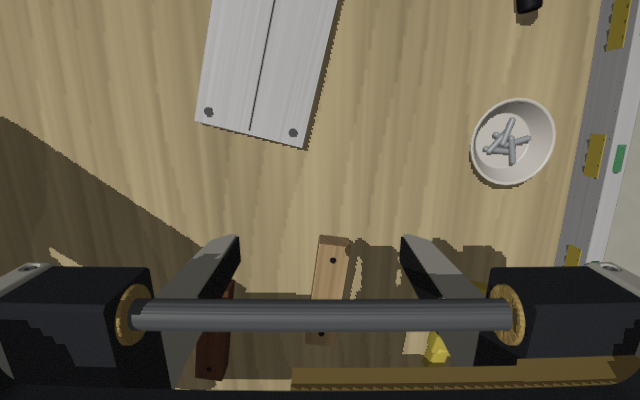

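The wrist view shows the bed's near corners at (195,121) and (305,150) and its centre line from (250,130) to (277,0). The birch rail's top runs from about (334,237) at the far end to (317,344) at the near end, and is partly hidden by the gripper.

```bash
python3 - <<'E'
from h import *
import pickle
np.set_printoptions(precision=1,suppress=True)
C=cam("wrist",pickle.load(open("o1.pkl","rb")))
b=px2w(C,[[195,121],[305,147],[212,0],[341,0],[250,130],[277,0]],12); print("bed",b)
print("width",np.linalg.norm(b[1]-b[0]))
for i,j in((0,2),(1,3),(4,5)): d=b[j]-b[i];print(np.degrees(np.arctan2(d[1],d[0])))
r=px2w(C,[[320,240],[349,242],[333,260],[322,334],[306,342],[327,346]],32); print("rail",r)
d=r[2]-r[3];print(np.degrees(np.arctan2(d[1],d[0])),np.linalg.norm(r[0]-r[1]),np.linalg.norm(r[0]-r[4]))
E
```

```text
bed [[453.2  65.4  12. ]
 [580.9  34.9  12. ]
 [483.9 191.   12. ]
 [621.  190.1  12. ]
 [516.9  54.8  12. ]
 [553.2 190.2  12. ]]
width 131.359448129471
76.25625876248805
75.5211234982622
75.00943440381508
rail [[ 598.6  -75.3   32. ]
 [ 634.1  -78.    32. ]
 [ 614.8 -102.3   32. ]
 [ 601.3 -212.6   32. ]
 [ 579.5 -225.7   32. ]
 [ 608.1 -232.4   32. ]]
83.01600316848561 35.51613957302817 151.58086503623235
```

Call:
{"name": "carry_out", "arguments": {
  "deltas": [0,0,0.24,-0.312,0.019,0.2,1,0,0,0.24,-0.312,0.019,0.2,1,0,0,0.24,-0.312,0.019,0.2,1,0,0,0.24,-0.312,0.019,0.2,1,0,0,0.24,-0.312,0.019,0.2,1,0,0,0.24,-0.312,0.019,0.2,1,0,0,0.24,-0.312,0.019,0.2,1,0,0,0.24,-0.312,0.019,0.2,1]
}}

```text
time_s: 0.82
tcp_pos: [609.5, -155.1, 118.7]
tcp_rot: [0.75, 0.661, -0.0, -0.0]
wrist_force: [0.2, -0.3, 0.4]
gripper_width: 93.0
```

```bash
python3 - <<'E'
from h import *
import pickle
o=bot.get_obs(); im=vision.camera("wrist")[:,:,::-1]; pickle.dump(o,open("o2.pkl","wb")); cv2.imwrite("pics/w2.png",im)
s=vision.camera("side")[:,:,::-1]; cv2.imwrite("pics/s2.png",s)
E
```

```text
(no output)
```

View pics/w2.png

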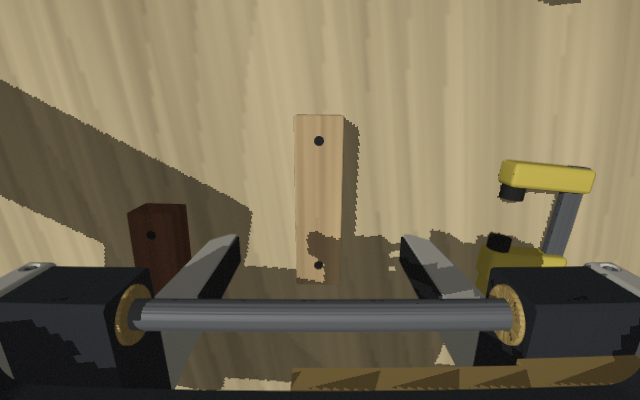

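This view shows the rail centred and parallel to the tool: top-face corners at (294,115) and (343,115), holes at (319,141) and (319,265). A yellow clamp sits to the right, around (480-595, 160-270).

```bash
python3 - <<'E'
from h import *
import pickle
np.set_printoptions(precision=1,suppress=True)
C=cam("wrist",pickle.load(open("o2.pkl","rb")))
r=px2w(C,[[294,115],[343,115],[319,141],[319,265],[297,282]],32); print(r)
d=r[2]-r[3];print("ang",np.degrees(np.arctan2(d[1],d[0])),"w",np.linalg.norm(r[0]-r[1]),"L",np.linalg.norm(r[0]-r[4]),"mid",(r[2]+r[3])/2)
print("clamp",px2w(C,[[478,260],[500,160],[595,190]],0),px2w(C,[[478,260],[500,160],[595,190]],40))
print("finger tips",w2px(C,[[609+46*.99,-155,118],[609-46*.99,-155,118]]))
E
```

```text
[[ 597.8  -80.1   32. ]
 [ 635.9  -85.    32. ]
 [ 614.7 -102.6   32. ]
 [ 600.8 -211.5   32. ]
 [ 578.7 -226.1   32. ]]
ang 82.72924517989401 w 38.39168806457203 L 147.2580170589771 mid [ 607.7 -157.1   32. ]
clamp [[ 759.5 -243.7    0. ]
 [ 778.5 -143.3    0. ]
 [ 873.6 -184.1    0. ]] [[ 739.6 -220.6   40. ]
 [ 756.  -134.4   40. ]
 [ 837.7 -169.4   40. ]]
finger tips [[398.7 237.4]
 [243.6 255.5]]
```

Call:
{"name": "carry_out", "arguments": {
  "deltas": [0,0,0,-0.003,-0.003,0.1,1,0,0,0,-0.003,-0.003,0.18,1,0,0,0,-0.003,-0.003,0.223,1,0,0,0,-0.003,-0.003,0.223,1,0,0,0,-0.003,-0.003,0.223,-1,0,0,0,-0.003,-0.003,0.223,-1,0,0,0,-0.003,-0.003,0.223,-1,0,0,0,-0.003,-0.003,0.223,-1]
}}

```text
time_s: 1.58
tcp_pos: [610.4, -156.4, 10.9]
tcp_rot: [0.749, 0.662, 0.001, 0.002]
wrist_force: [0.7, 0.3, 0.1]
gripper_width: 70.9
```

Call:
{"name": "carry_out", "arguments": {
  "deltas": [0,0,0,0,-0.003,0.008,-1,0,0,0,0,-0.003,0.008,-1,0,0,0,0,-0.003,0.008,-1,0,0,0,0,-0.003,0.008,-1,0,0,0,0,-0.003,0.008,-1,0,0,0,0,-0.003,0.008,-1,0,0,0,0,-0.003,0.008,-1,0,0,0,0,-0.003,0.008,-1]
}}

```text
time_s: 2.25
tcp_pos: [608.9, -156.3, 7.0]
tcp_rot: [0.75, 0.662, 0.001, 0.002]
wrist_force: [-1.0, -0.7, 2.4]
gripper_width: 39.7
```

Call:
{"name": "carry_out", "arguments": {
  "deltas": [0,0,0,0,0,-0.06,-1,0,0,0,0,0,-0.12,-1,0,0,0,0,0,-0.16,-1,0,0,0.08,0.06,-0.02,-0.16,-1,0,0,0.15,0.13,-0.05,-0.16,-1,0,0,0.227,0.2,-0.07,-0.16,-1,0,0,0.227,0.27,-0.1,-0.16,-1,0,0,0.227,0.34,-0.12,-0.16,-1]
}}

```text
time_s: 2.92
tcp_pos: [568.6, 21.4, 86.0]
tcp_rot: [0.788, 0.616, 0.001, 0.002]
wrist_force: [0.1, 0.9, -1.7]
gripper_width: 39.9
```

Call:
{"name": "carry_out", "arguments": {
  "deltas": [0,0,0,0.08,-0.04,0,-1,0,0,0,0.15,-0.075,0,-1,0,0,0,0.21,-0.1,0,-1,0,0,0,0.231,-0.115,0,-1,0,0,0,0.231,-0.115,0,-1,0,0,0,0.231,-0.115,0,-1,0,0,0,0.231,-0.115,0,-1]
}}

```text
time_s: 3.5
tcp_pos: [540.8, 146.3, 85.5]
tcp_rot: [0.788, 0.616, 0.001, 0.002]
wrist_force: [0.9, -0.0, -2.0]
gripper_width: 39.8
```

```bash
python3 - <<'E'
from h import *
import pickle
o=bot.get_obs(); im=vision.camera("wrist")[:,:,::-1]; pickle.dump(o,open("o3.pkl","wb")); cv2.imwrite("pics/w3.png",im)
E
```

```text
(no output)
```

View pics/w3.png

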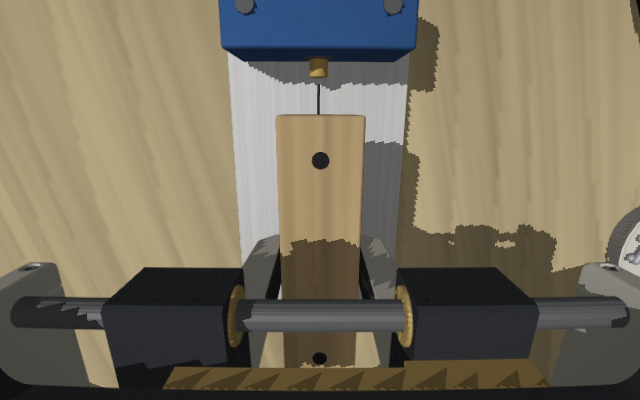

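The wrist view shows the rail held straight, pointing at the stop. Its front edge runs (277,115)-(365,115), the stop's top front edge (222,46)-(416,48), the plunger tip is at (318,77) and the bed line at (319,85-113).

```bash
python3 - <<'E'
from h import *
import pickle
np.set_printoptions(precision=1,suppress=True)
o=pickle.load(open("o3.pkl","rb")); print(o["tcp_pos"]); C=cam("wrist",o)
a=lambda p,q:np.degrees(np.arctan2(*(q-p)[1::-1]))
s=px2w(C,[[222,46.5],[416,48]],62);print("stop edge",s,np.linalg.norm(s[1]-s[0]),a(*s)+90,s.mean(0))
b=px2w(C,[[318.5,85],[319,112],[230,60],[245,260],[411,60],[397,250]],12);print("bed",b,a(b[1],b[0]),a(b[3],b[2]),a(b[5],b[4]))
print("plunger tip",px2w(C,[[318,77]],29+6))
r=px2w(C,[[277,115],[365,115],[320,161],[320,358]],110.5);print("rail",r,np.linalg.norm(r[1]-r[0]),a(r[3],r[2]),"mid",(r[2]+r[3])/2)
E
```

```text
[540.8 146.3  85.5]
stop edge [[514.1 267.2  62. ]
 [619.2 240.3  62. ]] 108.49839575550148 75.6158362497685 [566.7 253.8  62. ]
bed [[562.3 237.8  12. ]
 [558.1 219.3  12. ]
 [505.3 269.7  12. ]
 [468.  117.5  12. ]
 [630.6 238.5  12. ]
 [594.6  95.1  12. ]] 77.04922000800516 76.19737655591913 75.91822334652946
plunger tip [[562.8 241.   35. ]]
rail [[539.8 223.1 110.5]
 [577.1 213.8 110.5]
 [553.2 198.9 110.5]
 [526.6  92.2 110.5]] 38.462600303063894 76.00313563026279 mid [539.9 145.6 110.5]
```

Call:
{"name": "carry_out", "arguments": {
  "deltas": [0,0,0,0,0,0.06,-1,0,0,0,0,0,0.11,-1,0,0,0,0,0,0.128,-1,0,0,0,0,0,0.132,-1,0,0,0,0,0,0.132,-1,0,0,0,0,0,0.132,-1,0,0,0,0,0,0.132,-1]
}}

```text
time_s: 4.13
tcp_pos: [541.9, 145.5, 20.4]
tcp_rot: [0.788, 0.615, 0.001, 0.002]
wrist_force: [0.7, -0.4, -0.5]
gripper_width: 39.9
```

Call:
{"name": "carry_out", "arguments": {
  "deltas": [0,0,0,0,-0.001,0.003,-1,0,0,0,0.01,-0.001,0.003,-1,0,0,0,0.02,-0.001,0.003,-1,0,0,0,0.03,-0.001,0.003,-1,0,0,0,0.04,-0.001,0.003,-1,0,0,0,0.048,-0.001,0.003,-1,0,0,0,0.056,-0.001,0.003,-1,0,0,0,0.056,-0.001,0.003,-1]
}}

```text
time_s: 4.8
tcp_pos: [548.4, 173.1, 18.9]
tcp_rot: [0.788, 0.615, 0.001, 0.002]
wrist_force: [-1.0, -3.5, -0.1]
gripper_width: 39.4
```

Call:
{"name": "carry_out", "arguments": {
  "deltas": [0,0,0,0.005,0,0,-1,0,0,0,0.009,0,0,-1,0,0,0,0.013,0,0,-1,0,0,0,0.016,0,0,-1,0,0,0,0.016,0,0,-1]
}}

```text
time_s: 5.22
tcp_pos: [550.2, 180.3, 18.8]
tcp_rot: [0.788, 0.615, 0.0, 0.003]
wrist_force: [-1.2, -5.1, 0.4]
gripper_width: 39.9
```

Call:
{"name": "carry_out", "arguments": {
  "deltas": [0,0,0,0.003,0,0,-1,0,0,0,0.005,0,0,-1,0,0,0,0.006,0,0,-1,0,0,0,0.006,0,0,-1]
}}

```text
time_s: 5.55
tcp_pos: [550.3, 180.7, 18.7]
tcp_rot: [0.788, 0.615, -0.001, 0.004]
wrist_force: [-4.4, -14.2, 5.2]
gripper_width: 40.0
```

Call:
{"name": "carry_out", "arguments": {
  "deltas": [0,0,0,0.005,0,0,-1,0,0,0,0.005,0,0,-1,0,0,0,0.005,0,0,-1,0,0,0,0.005,0,0,-1,0,0,0,0.005,0,0,-1,0,0,0,0.005,0,0,-1,0,0,0,0.005,0,0,-1,0,0,0,0.005,0,0,-1]
}}

```text
time_s: 6.22
tcp_pos: [550.4, 180.8, 18.6]
tcp_rot: [0.788, 0.615, -0.003, 0.004]
wrist_force: [-4.2, -12.6, 4.8]
gripper_width: 39.6
```

```bash
python3 - <<'E'
from h import *
a=vision.camera("wrist")[:,:,::-1]; b=vision.camera("side")[:,:,::-1]
print(bot.get_obs()["wrist_force"],bot.get_obs()["tcp_pos"])
z=lambda i:cv2.resize(i,None,fx=2.5,fy=2.5,interpolation=cv2.INTER_CUBIC)
o=np.vstack([cv2.resize(a[0:150,160:480],(800,375))[:300], z(b[205:325,180:500])]); cv2.imwrite("pics/hold.png",o)
E
```

```text
[ -3.56001253 -12.61606528   5.31794807] [550.41583162 180.78711887  18.57846631]
```

View pics/hold.png

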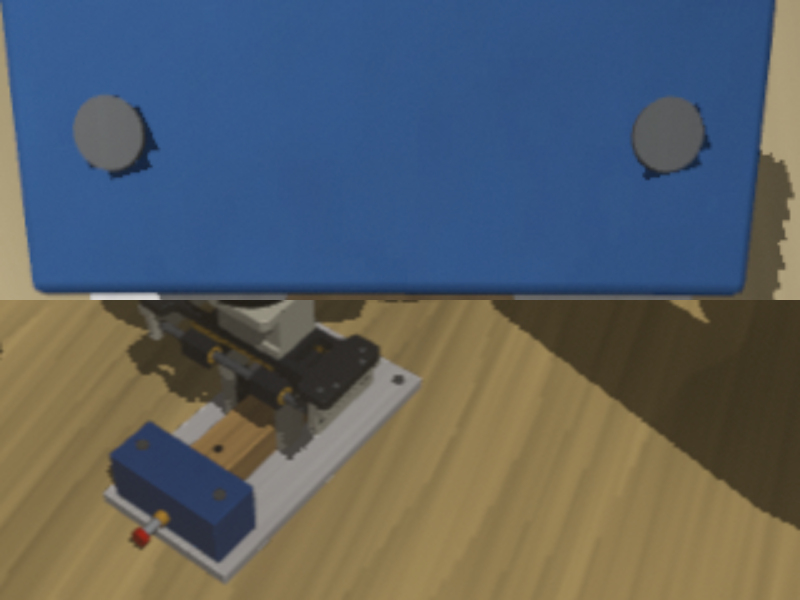

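The picture shows the rail end closed against the blue stop and centred on it. The plunger's tail is out at the back, at about (150,528) in the lower crop. The TCP works out at jig x ≈ -75.0. I'll keep holding, slightly firmer.

Call:
{"name": "carry_out", "arguments": {
  "deltas": [0,0,0,0.006,0,0,-1,0,0,0,0.007,0,0,-1,0,0,0,0.007,0,0,-1,0,0,0,0.007,0,0,-1,0,0,0,0.007,0,0,-1,0,0,0,0.007,0,0,-1,0,0,0,0.007,0,0,-1,0,0,0,0.007,0,0,-1]
}}

```text
time_s: 6.98
tcp_pos: [550.5, 181.1, 18.3]
tcp_rot: [0.789, 0.615, -0.006, 0.005]
wrist_force: [-4.4, -16.2, 5.1]
gripper_width: 39.9
```

Call:
{"name": "carry_out", "arguments": {
  "deltas": [0,0,0,0.007,0,0,-1,0,0,0,0.007,0,0,-1,0,0,0,0.007,0,0,-1,0,0,0,0.007,0,0,-1,0,0,0,0.007,0,0,-1,0,0,0,0.007,0,0,-1,0,0,0,0.007,0,0,-1,0,0,0,0.007,0,0,-1]
}}

```text
time_s: 7.65
tcp_pos: [550.5, 181.4, 18.1]
tcp_rot: [0.789, 0.615, -0.008, 0.007]
wrist_force: [-5.0, -16.2, 6.8]
gripper_width: 39.6
```

Call:
{"name": "carry_out", "arguments": {
  "deltas": [0,0,0,0.007,0,0,-1,0,0,0,0.007,0,0,-1,0,0,0,0.007,0,0,-1,0,0,0,0.007,0,0,-1,0,0,0,0.007,0,0,-1,0,0,0,0.007,0,0,-1,0,0,0,0.007,0,0,-1,0,0,0,0.007,0,0,-1]
}}

```text
time_s: 8.32
tcp_pos: [550.6, 181.5, 18.0]
tcp_rot: [0.789, 0.614, -0.01, 0.008]
wrist_force: [-5.8, -17.0, 7.6]
gripper_width: 39.7
```

Call:
{"name": "carry_out", "arguments": {
  "deltas": [0,0,0,0.007,0,0,-1,0,0,0,0.007,0,0,-1,0,0,0,0.007,0,0,-1,0,0,0,0.007,0,0,-1,0,0,0,0.007,0,0,-1,0,0,0,0.007,0,0,-1,0,0,0,0.007,0,0,-1,0,0,0,0.007,0,0,-1]
}}

```text
time_s: 8.98
tcp_pos: [550.6, 181.7, 17.9]
tcp_rot: [0.789, 0.614, -0.013, 0.009]
wrist_force: [-6.0, -16.2, 8.7]
gripper_width: 40.3
```

The tool is creeping in pitch because each call starts from the measured, deflected pose. I'll work out the correction and then do a clean, level hold.

```bash
cat > lev.py <<'E'
from h import *
np.set_printoptions(precision=4,suppress=True)
o=bot.get_obs(); Rc=R.from_quat(o["tcp_rot"])
a=np.radians(76); X=np.array([np.cos(a),np.sin(a),0]); Z=np.array([0,0,-1.]); Y=np.cross(Z,X)
Rd=R.from_matrix(np.c_[X,Y,Z])
print("turn units",np.degrees((Rc.inv()*Rd).as_rotvec())/30)
print("tool z world",Rc.as_matrix()[:,2],"shift 17.5mm units to z 19, jig x -75 :",end="")
t=np.array([567,254,19])-75*X; print(Rc.inv().apply(t-o["tcp_pos"])/500, o["tcp_pos"])
E
python3 lev.py
```

```text
turn units [-0.0038  0.0594 -0.0077]
tool z world [-0.0095 -0.0297 -0.9995] shift 17.5mm units to z 19, jig x -75 :[-0.0019 -0.0032 -0.0021] [550.6436 181.7318  17.9046]
```

Call:
{"name": "carry_out", "arguments": {
  "deltas": [0,0.02,0,0.006,0,0,-1,0,0.04,0,0.006,0,-0.001,-1,0,0.06,-0.004,0.006,0,-0.001,-1,0,0.07,-0.006,0.005,0,-0.002,-1,0,0.07,-0.006,0.005,0,-0.002,-1,0,0.07,-0.006,0.005,0,-0.002,-1]
}}

```text
time_s: 9.48
tcp_pos: [550.7, 182.6, 18.2]
tcp_rot: [0.788, 0.615, 0.0, -0.002]
wrist_force: [-1.8, -7.4, -0.8]
gripper_width: 40.0
```

```bash
python3 lev.py; python3 - <<'E'
from h import *
b=vision.camera("side")[:,:,::-1]; c=vision.camera("scene")[:,:,::-1]
z=lambda i:cv2.resize(i,(800,300),interpolation=cv2.INTER_CUBIC)
cv2.imwrite("pics/hold2.png",np.vstack([z(b[230:305,200:400]),z(c[140:230,280:520])]))
E
```

```text
turn units [-0.0055 -0.0059 -0.0027]
tool z world [-0.0021  0.0037 -1.    ] shift 17.5mm units to z 19, jig x -75 :[-0.0036 -0.0029 -0.0015] [550.685  182.6253  18.2472]
```

View pics/hold2.png

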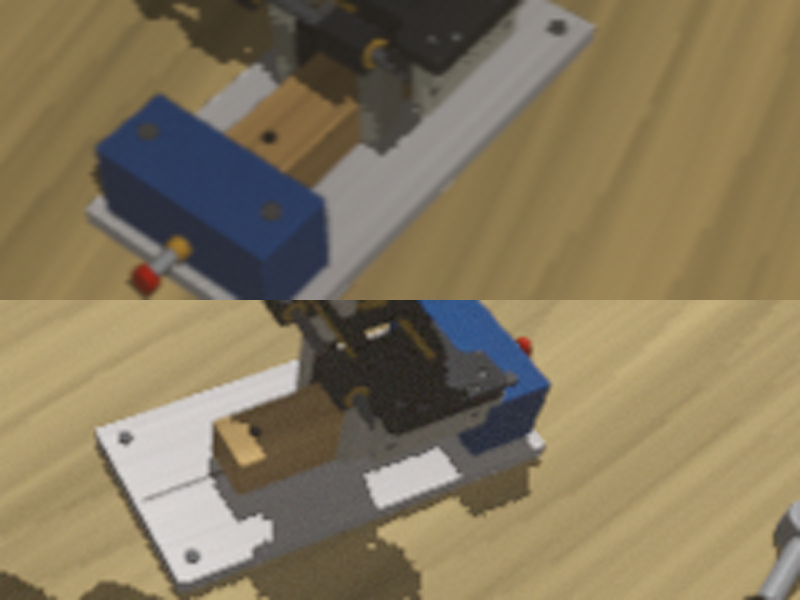

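The lower view shows the rail lying flat, centred on the bed line and against the stop, with the plunger tail out. Now a clean level hold with a small pitch compensation.

Call:
{"name": "carry_out", "arguments": {
  "deltas": [0,0.005,0,0.004,0,0,-1,0,0.005,0,0.005,0,0,-1,0,0.005,0,0.006,0,0,-1,0,0.005,0,0.006,0,0,-1,0,0.005,0,0.006,0,0,-1,0,0.005,0,0.006,0,0,-1,0,0.005,0,0.006,0,0,-1,0,0.005,0,0.006,0,0,-1]
}}

```text
time_s: 10.25
tcp_pos: [550.7, 182.7, 18.2]
tcp_rot: [0.789, 0.615, -0.001, -0.002]
wrist_force: [-5.4, -15.3, 6.3]
gripper_width: 39.4
```

Call:
{"name": "carry_out", "arguments": {
  "deltas": [0,0.01,0,0.006,0,0,-1,0,0.01,0,0.006,0,0,-1,0,0.01,0,0.006,0,0,-1,0,0.01,0,0.006,0,0,-1,0,0.01,0,0.006,0,0,-1,0,0.01,0,0.006,0,0,-1,0,0.01,0,0.006,0,0,-1,0,0.01,0,0.006,0,0,-1]
}}

```text
time_s: 10.92
tcp_pos: [550.7, 182.7, 18.2]
tcp_rot: [0.789, 0.615, -0.001, -0.002]
wrist_force: [-6.7, -14.7, 7.4]
gripper_width: 39.5
```

Call:
{"name": "carry_out", "arguments": {
  "deltas": [0,0.01,0,0.006,0,0,-1,0,0.01,0,0.006,0,0,-1,0,0.01,0,0.006,0,0,-1,0,0.01,0,0.006,0,0,-1,0,0.01,0,0.006,0,0,-1,0,0.01,0,0.006,0,0,-1,0,0.01,0,0.006,0,0,-1,0,0.01,0,0.006,0,0,-1]
}}

```text
time_s: 11.58
tcp_pos: [550.7, 182.7, 18.2]
tcp_rot: [0.789, 0.615, -0.001, -0.003]
wrist_force: [-6.6, -15.0, 7.3]
gripper_width: 39.9
```

Call:
{"name": "carry_out", "arguments": {
  "deltas": [0,0.01,0,0.006,0,0,-1,0,0.01,0,0.006,0,0,-1,0,0.01,0,0.006,0,0,-1,0,0.01,0,0.006,0,0,-1,0,0.01,0,0.006,0,0,-1,0,0.01,0,0.006,0,0,-1,0,0.01,0,0.006,0,0,-1,0,0.01,0,0.006,0,0,-1]
}}

```text
time_s: 12.25
tcp_pos: [550.8, 182.7, 18.2]
tcp_rot: [0.789, 0.615, -0.001, -0.003]
wrist_force: [-5.3, -13.4, 8.2]
gripper_width: 39.7
```

```bash
python3 lev.py
```

```text
turn units [-0.0137 -0.0035 -0.005 ]
tool z world [-0.0065  0.0035 -1.    ] shift 17.5mm units to z 19, jig x -75 :[-0.0038 -0.003  -0.0016] [550.7547 182.7192  18.2008]
```

That held steady: about 15 N, pose still to 0.1 mm for 2.7 s. Releasing now.

Call:
{"name": "carry_out", "arguments": {
  "deltas": [0,0,0,0,0,0,1,0,0,0,0,0,0,1,0,0,0,0,0,0,1,0,0,0,0,0,0,1,0,0,0,0,0,0,1,0,0,0,0,0,0,1,0,0,0,0,0,0,1,0,0,0,0,0,0,1]
}}

```text
time_s: 12.92
tcp_pos: [550.7, 182.9, 18.2]
tcp_rot: [0.789, 0.615, -0.001, -0.003]
wrist_force: [1.6, -0.5, -0.1]
gripper_width: 88.4
```

Call:
{"name": "carry_out", "arguments": {
  "deltas": [0,0,0,0,0,-0.03,1,0,0,0,0,0,-0.08,1,0,0,0,0,0,-0.15,1,0,0,0,0,0,-0.22,1,0,0,0,0,0,-0.28,1,0,0,0,0,0,-0.28,1,0,0,0,0,0,-0.28,1,0,0,0,0,0,-0.28,1]
}}

```text
time_s: 13.58
tcp_pos: [551.4, 182.4, 157.7]
tcp_rot: [0.789, 0.615, -0.002, -0.003]
wrist_force: [-0.6, -0.3, -0.5]
gripper_width: 92.9
```

```bash
python3 - <<'E'
from h import *
import pickle
o=bot.get_obs();a=vision.camera("wrist")[:,:,::-1]; b=vision.camera("side")[:,:,::-1]; c=vision.camera("scene")[:,:,::-1]
pickle.dump(o,open("o4.pkl","wb"))
cv2.imwrite("pics/end.png",np.vstack([np.hstack([cv2.resize(b[130:330,180:450],(400,296)),cv2.resize(c[120:320,130:400],(400,296))]),a[0:300,:].copy() if 0 else cv2.resize(a[0:280],(800,300))]))
E
```

```text
(no output)
```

View pics/end.png

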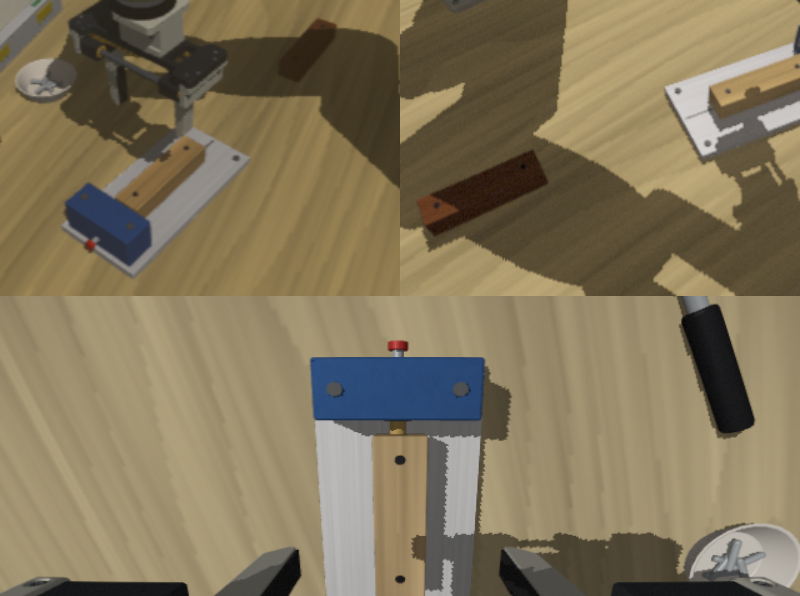

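The final view shows the rail flat and straight on the bed, in front of the stop (wrist-crop front edge about (375-428,435)). The plunger is out again and the gripper is open and well clear. The dark rail looks unmoved.

```bash
python3 -c "
from cell import ticket
print(ticket.close_job())"
```

```text
the job is handed in; nothing more can be done
None
```

The birch rail was set on the bed, pushed against the stop, held there and let go, and the job is handed in at about 14 s of robot time. No verdict came back.

- **Hold:** The rail sat against the stop with the plunger in from about 5.5 s to 12.3 s. In the first part the tool crept in pitch by just under 2°. I levelled it while still pushing, and force fell to about 7.5 N at the end of that correction. After that came a clean hold at about 15 N for roughly 2.7 s, with position steady to 0.1 mm.
- **Seating evidence:** The push force rose to 15 N, above the plunger's 6 N. In the camera views the rail's end was against the stop, centred on it, with the plunger's tail showing at the back. I did not measure the plunger's travel directly.
- **Disagreement:** At first contact the TCP worked out at fixture x -75 mm. By the final hold it was about 2 mm further forward, probably because the fingers slipped slightly along the rail.
- **Final check:** The rail lies flat and straight on the bed, pushed back by the plunger, which is out again. The gripper is open and about 140 mm above. The dark rail looked unmoved, but I did not remeasure it.

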